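Fit the right pivot pin to a desk lamp base

ROBOT

A 6-joint arm with a two-finger parallel gripper is mounted at the origin on the work surface. World frame = base frame: x ahead of the robot, y to its left, z up, the work surface at z = 0. Lengths are in m, angles in rad, forces in N, time in s.
With the tool pointing down it reaches from about 0.375 to 0.975 m from the base axis. Payload 3.8 kg.
Tool frame: the origin (TCP) lies where the fingers leave the gripper's body, on its centre line; the fingertips stand 73 mm ahead of it and the grasp point (between the pads) lies 54 mm ahead of it (manip.grip_depth is the distance from the TCP to the grasp point, in m); z points along the fingers, y is the direction in which the jaws open and shut (so a half turn about z gives the same grasp; the last joint's range is limited). The gripper opens to 85 mm and grips with 20 to 120 N. Pads are 22 mm wide; open, the fingers measure 114 mm over their backs; the gripper's body (76 mm by 85 mm) begins 54 mm behind the grasp point. The pads swing forward as they close: fully open they stand 13 mm farther back than shut.
Start: joints at [-1.253, 0.264, 1.604, -0, 1.274, -0.037], TCP at [0.234, -0.633, 0.304] pointing down, gripper open.
Joint ranges: [-2.63, 2.63], [-0.94, 2.18], [0.31, 2.57], [-1.31, 4.45], [0, 2.66], [-2.55, 2.55]. Speed limits (rad/s): [2.57, 2.57, 3.14, 3.14, 3.14, 3.14].

INTERFACE

Orientations are given as a unit quaternion [x, y, z, w].
In Python, from station import manip gives the robot as it stands.
- The arm moves only by the tool step_arm, never from a script. Its argument "rows" is a list of rows, each an object of numbers: "x", "y", "z": the shift along the world's x, y, z in mm; "yaw": the turn about the world's z in degrees. In form: [{"x": .., "y": .., "z": .., "yaw": ..}, ...]. A call has 1 to 10 rows; each row shifts and turns the commanded pose from where the row before left it; what a row does not reach is not made up. A row lasts 1/10 s, in which the tool goes at most 50 mm and 8.59 degrees, less where a joint would pass 70% of its speed; a pose out of reach is approached as far as the arm can. A call with a gripper value outside its range is refused whole. "claw" is the finger opening in mm, from 0 to 85.4, set as the call begins (left out, the last holds). The fingers move at their own pace and stop on an object; "grip_force" is the grip in N (left out, the last holds). Time passes only in rows, so rows that do not move let the fingers close. It gives the time, the measured TCP pose, the force and the opening at its end, in the units of the state.
- manip.get_state(): the state, without advancing time (a new reading comes with each control period).
- manip.get_image(name): name is "scene" or "top"; returns the picture (420x560x3 uint8, red, green, blue); there is no depth.
- manip.get_calibration(name): a dict with "K" (3x3 intrinsics, pixels), "R" (3x3) and "t" (3): a world point X has camera coordinates R X + t. Camera axes: x right, y down, z forward; pixel columns grow to the right and rows downward; lengths in m; the calibration is good to about 2 mm. A picture is of the moment at which its call begins. get_calibration takes no time and is no camera call.
- manip.close_job(): hands the job in, once; it reports no verdict.
Trained networks look in the newest picture that a camera, given by its name, has taken for a name from the list of things; names that differ only in an ending like _2 or _b are one class to them, and where a whole thing is asked for, a point or a joint stands for the part that bears it (a point fixed in the world has none). Each returns a list of dicts, best first, with "p" (0 to 1); they miss things now and then, are a little off and sometimes report something else, mostly with a low value. They report only what shows in the picture. A call takes as long as a camera call. They do not tell look-alikes from the thing itself.
- manip.boxes_of(camera, thing): "xyz" ([x, y, z] in m, in world coordinates, good to about 4 mm: the middle of the surface that is visible of it).
The state is a dict: "time_s": time; "qpos": joint angles; "joint_velocities": joint speeds; "joint_efforts": joint torques, N m; "tool_pos": TCP position; "eef_rot": TCP orientation; "force": force on the tool from outside, world axes, zero at the start; "moment": the same for the moment, N m; "gripper_width": finger opening in m.
Only numpy, scipy, OpenCV 4.12 (cv2) and the standard library are available. Lean on these libraries where they do the work, as an engineer would, in place of code of your own. Each camera call takes 0.05 s, during which the arm holds its last target.

TASK

The lamp's arm has lost its pivot pin: take the gauge rod from its stand, feel down to the bottom of the bush in the lamp base with it, gently, to find how deep the bush is, and put the rod back in its stand. Then fit the one spare pin from the rack that stands on the bottom of that bush with its flange just clear of the brass rim, about 3 mm: push it past the drag spring and press it firmly but not hard until its foot is home on the bottom, then let go. Leave the other two pins standing in the rack and do not disturb the board, lamp shade, screwdriver or screw dish.

Things in the scene. Friction and masses are not known exactly. Their poses are not given: they have to be found in the camera images.
- lamp: red round base of a desk lamp, 184 mm across, 28 mm high, fixed; origin at the centre of its underside, z up. In its middle an upright brass bush, 31 mm across, its rim 60 mm above the table. A drag spring in the bush, 14 mm below the rim, leans on what is pushed in: 5 to 9 N to pass it, then 2 to 4 N of drag on full-thick shank, none at a pin's waist. More than 40 N of contact force harms the bush.
- bush_mouth (a point): centre of the bush's mouth, level with its rim, 60 mm above the table; z up. The upright bore is 12.2 mm across, with a 45 degree countersink 3 mm deep (18 mm across at the rim). It is blind, with a flat hard bottom, and is 40, 47 or 54 mm deep: which one differs every time and cannot be seen, only felt.
- stand: turned light-wood stand of the gauge rod, 68 mm across at the foot, 44 mm across the top, 34 mm high, fixed; origin at the centre of its underside. A hole 14 mm across, countersunk 3 mm, goes down its middle to 6 mm above the table.
- rod: gauge rod standing upright in its stand, its foot 6 mm above the table. Origin at the centre of its flat foot, z up the rod. Plain steel, 11 mm thick (as thick as the pins), with black rings every 10 mm from the foot, for 80 mm; then a round orange grip 16 mm thick and 44 mm long (z = 80 to 124 mm). About 120 g.
- rack: brown wooden rack, 140 mm along its x, 46 mm along its y, 28 mm high, fixed; origin at the centre of its underside. Three holes 13.5 mm across, 22 mm deep, at x = -45, 0 and 45 mm, each with a pin standing in it.
- pin_blue: spare steel pin, blue paint on top, about 80 g. Origin: centre of the shank's flat foot, z up. Shank 11 mm thick, 43 mm long, waisted to 8.6 mm from 8 to 26 mm below the flange (24 mm across, 4 mm thick); above it a flat lug 16 mm along x, 10 mm along y (grip these faces), 32 mm high. Stands in any rack hole, foot 6 mm above the table, y across the row within 0.2 rad. Home in a 40 mm deep bush, its flange is 3 mm clear.
- pin_yellow: spare steel pin, yellow paint on top, about 80 g. Origin: centre of the shank's flat foot, z up. Shank 11 mm thick, 50 mm long, waisted to 8.6 mm from 8 to 26 mm below the flange (24 mm across, 4 mm thick); above it a flat lug 16 mm along x, 10 mm along y (grip these faces), 32 mm high. Stands in any rack hole, foot 6 mm above the table, y across the row within 0.2 rad. Home in a 47 mm deep bush, its flange is 3 mm clear.
- pin_white: spare steel pin, white paint on top, about 80 g. Origin: centre of the shank's flat foot, z up. Shank 11 mm thick, 57 mm long, waisted to 8.6 mm from 8 to 26 mm below the flange (24 mm across, 4 mm thick); above it a flat lug 16 mm along x, 10 mm along y (grip these faces), 32 mm high. Stands in any rack hole, foot 6 mm above the table, y across the row within 0.2 rad. Home in a 54 mm deep bush, its flange is 3 mm clear.
- board: bystander: loose blue circuit board 110 x 150 mm with a green memory module, about 10 mm thick, lying on the table; origin at the centre of its underside.
- shade: bystander: the lamp's red shade, a bell 128 mm across and 115 mm high, standing mouth down; origin at the centre of its underside.
- driver: bystander: screwdriver 190 mm long with a yellow handle, lying on the table.
- dish: bystander: round steel dish with screws, 84 mm across, 16 mm high; origin at the centre of its underside.
Mind the look-alikes: they are no part of the job. What is shaped like the pin_blue but purple or red is not meant.

How it is judged:
By the outcome, as a careful person would: the job done as asked, in the order asked, and still so for the second after the job is handed in, with the robot touching nothing.
It also fails if it takes over 58 s, if anything falls off the work surface, if the arm or the gripper's body presses on something with over 40 N, if the wrist force passes 120 N, or if a joint passes its speed limit or range.

## Working session

There is one attempt and no reset: what is moved stays moved. The work goes in short steps, Python scripts to look and compute and a tool call to move; the robot and the scene stay as the last step left them, time stands still between calls to the robot, and variables do not carry over. Pictures are saved under pics/ and viewed, and the job is handed in when it is done.

Besides the shell and the picture viewer there is one more tool, called after "Request:" as name(argument=value, ...) on one line, values as JSON. step_arm: Moves the arm, as the interface text tells. Its arguments: {"type":"object","properties":{"rows":{"type":"array","items":{"type":"object","properties":{"x":{"type":"number"},"y":{"type":"number"},"z":{"type":"number"},"yaw":{"type":"number"}}}},"claw":{"type":"number"},"grip_force":{"type":"number"}},"required":["rows"]}

```bash
ls; mkdir -p pics
python3 - <<'E'
from station import manip
import cv2
for n in ("scene","top"):
    im=manip.get_image(n); cv2.imwrite(f"pics/{n}0.png",im[:,:,::-1])
    c=manip.get_calibration(n); print(n,c)
    for t in ("lamp","stand","rod","rack","pin_blue","pin_yellow","pin_white","bush_mouth","board","shade","driver","dish"):
        print(t,[( [round(v,4) for v in d["xyz"]],round(d["p"],2)) for d in manip.boxes_of(n,t)])
print(manip.get_state())
E
```

```text
pics
scene {'K': array([[506.69749462,   0.        , 280.12104529],
       [  0.        , 506.69749462, 204.76170827],
       [  0.        ,   0.        ,   1.        ]]), 'R': array([[-0.78198723,  0.62306193, -0.01702361],
       [ 0.40302833,  0.48461762, -0.77634652],
       [-0.47546202, -0.61395406, -0.6300764 ]]), 't': array([ 0.39188365, -0.18174218,  1.38910125])}
lamp [([0.4934, 0.0619, 0.0302], 0.77)]
stand [([0.5034, -0.2276, 0.0193], 0.64)]
rod [([0.4904, -0.2382, 0.0953], 0.63)]
rack [([0.5101, 0.2886, 0.0275], 0.88), ([0.7272, 0.2749, 0.0616], 0.22)]
pin_blue [([0.4938, 0.2857, 0.0622], 0.58), ([0.4683, 0.3822, 0.0476], 0.53), ([0.3757, 0.3171, 0.0518], 0.5)]
pin_yellow [([0.4553, 0.2813, 0.0648], 0.51), ([0.4936, 0.0623, 0.0309], 0.27)]
pin_white [([0.5427, 0.2862, 0.0731], 0.79), ([0.4499, 0.2814, 0.0638], 0.4)]
bush_mouth [([0.4905, 0.0652, 0.0306], 0.63)]
board [([0.743, -0.027, 0.0028], 0.73)]
shade [([0.7294, 0.2751, 0.0634], 0.87)]
driver [([0.7101, -0.2817, 0.0204], 0.65)]
dish [([0.2898, 0.2137, 0.0067], 0.72)]
top {'K': array([[497.68465481,   0.        , 271
[... 885 characters left out ...]
, 0.71)]
{'time_s': 1.3, 'qpos': array([-1.25287385e+00,  2.63905683e-01,  1.60401010e+00,  1.64749481e-05,
        1.27370932e+00, -3.69019557e-02]), 'joint_velocities': array([ 0.00028343,  0.00074523,  0.00166859, -0.00147518,  0.00091088,
        0.00136033]), 'joint_efforts': array([-1.59876738e-03, -5.15072536e+01, -3.67717624e+01, -6.54475343e-05,
        9.76168340e-04, -5.03922323e-06]), 'tool_pos': array([ 0.23450996, -0.63294149,  0.30387042]), 'eef_rot': array([ 9.84304113e-01,  1.76480628e-01,  5.52641027e-06, -1.71700154e-05]), 'force': array([-0.32799764,  0.00505278,  0.05182901]), 'moment': array([ 0.03478418, -0.06066592, -0.01137366]), 'gripper_width': 0.08542050166075207}
```

View pics/scene0.png

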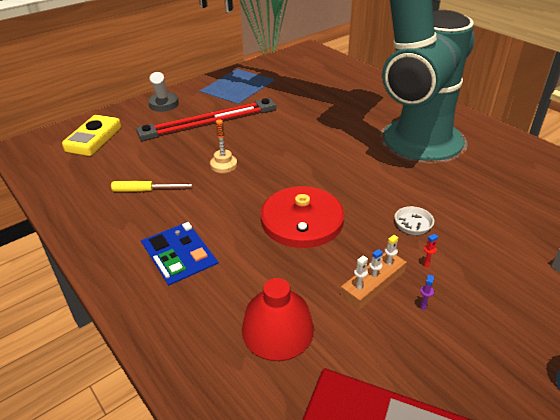

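View pics/top0.png

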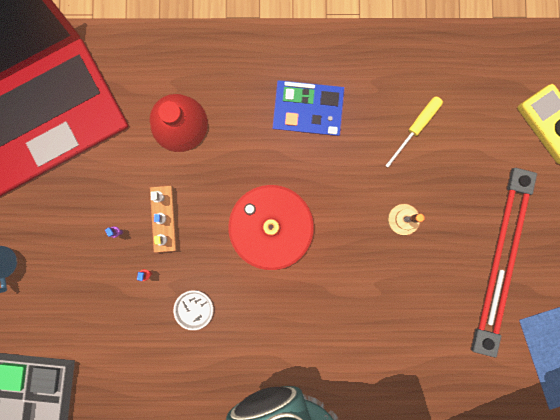

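Run:
```python
import cv2,numpy as np
t=cv2.imread("pics/top0.png"); s=cv2.imread("pics/scene0.png")
def crop(im,x,y,w,h,k,n): cv2.imwrite(n,cv2.resize(im[y:y+h,x:x+w],None,fx=k,fy=k,interpolation=cv2.INTER_CUBIC))
a=[cv2.resize(t[y:y+44,x:x+64],None,fx=6,fy=6,interpolation=cv2.INTER_CUBIC) for x,y in ((375,198),(240,205))]
b=[cv2.resize(s[y:y+44,x:x+64],None,fx=6,fy=6,interpolation=cv2.INTER_CUBIC) for x,y in ((190,130),(270,185))]
cv2.imwrite("pics/c1.png",np.vstack([np.hstack(a),np.hstack(b)]))
a=cv2.resize(t[180:260,140:190],None,fx=7,fy=7,interpolation=cv2.INTER_CUBIC)
b=cv2.resize(s[230:310,335:415],None,fx=5,fy=5,interpolation=cv2.INTER_CUBIC)
b=cv2.copyMakeBorder(b,0,560-b.shape[0],0,0,0)
cv2.imwrite("pics/c2.png",np.hstack([a,b]))
```

```text
(no output)
```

View pics/c1.png

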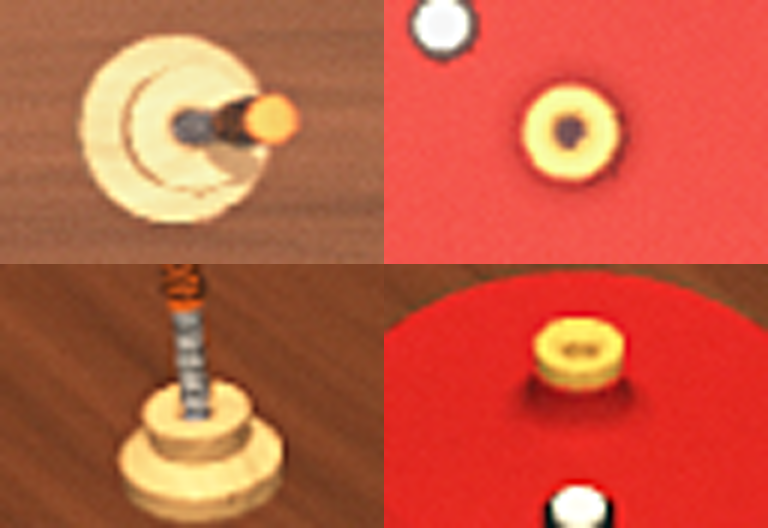

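View pics/c2.png

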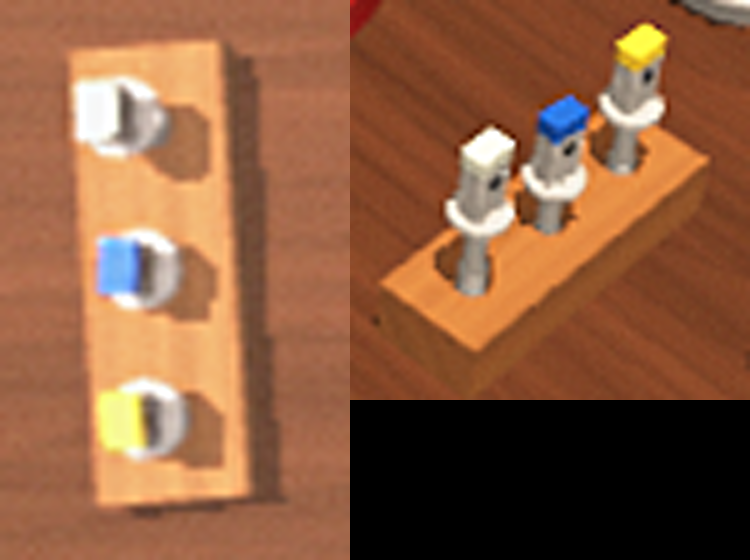

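```bash
cat > h.py <<'E'
import numpy as np
from station import manip
C={n:manip.get_calibration(n) for n in("scene","top")}
def xy(n,u,v,z):
    c=C[n]; d=np.linalg.inv(c["K"])@[u,v,1]; d=c["R"].T@d; o=-c["R"].T@c["t"]
    return (o+d*(z-o[2])/d[2])[:2]
def px(n,X):
    c=C[n]; p=c["K"]@(c["R"]@np.array(X)+c["t"]); return p[:2]/p[2]
def cr(uc,vc,x0,y0,k): return ((uc+.5)/k-.5+x0,(vc+.5)/k-.5+y0)
E
python3 - <<'E'
from h import *
def T(name,cam,c,z): print(name,cam,(xy(cam,*cr(*c),z)*1000).round(1))
T("rod top","top",(272,119,375,198,6),.130)
T("stand top","top",(187,130,375,198,6),.034)
T("stand top","scene",(197,412-264,190,130,6),.034)
T("bush","top",(187,132,240,205,6),.060)
T("bush","scene",(580-384,346-264,270,185,6),.060)
for n,z,a,b in(("white",.099,(98,112),(139,146)),("blue",.085,(118,266),(215,112)),("yel",.092,(121,420),(292,40))):
    T(n,"top",(*a,140,180,7),z); T(n,"scene",(*b,335,230,5),z)
for p in ((70,50),(222,40),(250,494),(97,506)): T("rackcorner","top",(*p,140,180,7),.028)
s=manip.get_image("scene")
import cv2
cv2.imwrite("pics/c3.png",cv2.resize(s[105:185,185:265,::-1],None,fx=7,fy=7,interpolation=cv2.INTER_CUBIC))
E
```

```text
rod top top [ 490.5 -242.9]
stand top top [ 489.5 -241.2]
stand top scene [ 492.7 -244.3]
bush top [474.1  47.4]
bush scene [475.6  46.5]
white top [536.3 283.2]
white scene [538.4 283.2]
blue top [492.5 280.1]
blue scene [493.4 279.6]
yel top [447.9 277. ]
yel scene [448.8 275.9]
rackcorner top [560.9 308.9]
rackcorner top [563.9 262.1]
rackcorner top [424.4 252. ]
rackcorner top [420.9 298.7]
```

View pics/c3.png

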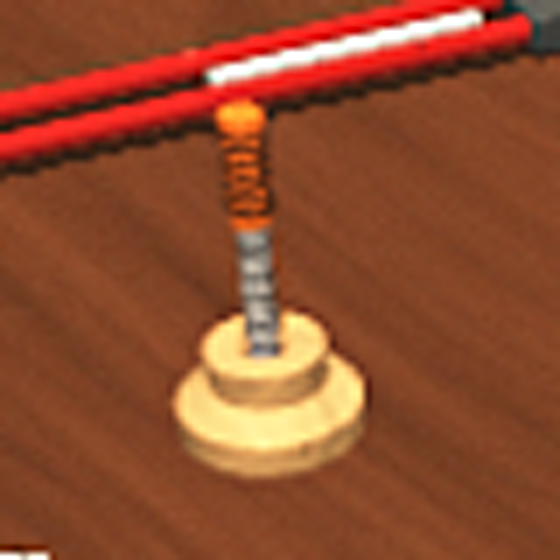

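Request:
step_arm(rows=[{"x": 13, "y": 20}, {"x": 25, "y": 39, "yaw": -1.6}, {"x": 25, "y": 39, "yaw": -1.6}, {"x": 25, "y": 39, "yaw": -1.6}, {"x": 25, "y": 39, "yaw": -1.6}, {"x": 25, "y": 39, "yaw": -1.6}, {"x": 25, "y": 39, "yaw": -1.6}, {"x": 25, "y": 39, "yaw": -1.6}, {"x": 25, "y": 39, "yaw": -1.6}, {"x": 25, "y": 39, "yaw": -1.6}], claw=55)

```text
validation failed for argument at $.ro...
```

Request:
step_arm(rows=[{"x": 13, "y": 20, "z": 0, "yaw": 0}, {"x": 25, "y": 39, "z": 0, "yaw": -2}, {"x": 25, "y": 39, "z": 0, "yaw": -2}, {"x": 25, "y": 39, "z": 0, "yaw": -2}, {"x": 25, "y": 39, "z": 0, "yaw": -2}, {"x": 25, "y": 39, "z": 0, "yaw": -2}, {"x": 25, "y": 39, "z": 0, "yaw": -2}, {"x": 25, "y": 39, "z": 0, "yaw": -2}, {"x": 25, "y": 39, "z": 0, "yaw": -2}], claw=55)

```text
time_s: 2.25
tool_pos: [0.4482, -0.2993, 0.3043]
eef_rot: [0.999, 0.037, 0.0, 0.0]
force: [0.6, -0.8, 0.5]
gripper_width: 0.0549
```

Run:
```python
from h import *
print(xy("scene",*cr(241,112,185,105,7),.130), xy("scene",*cr(264,352,185,105,7),.034), xy("scene",*cr(265,350,185,105,7),.034))
```

```text
[ 0.49168288 -0.24528632] [ 0.49448669 -0.24213345] [ 0.49348401 -0.24299604]
```

Request:
step_arm(rows=[{"x": 22, "y": 30, "z": 0, "yaw": 0}, {"x": 21, "y": 29, "z": 0, "yaw": 0}, {"x": 0, "y": 0, "z": -20, "yaw": 0}, {"x": 0, "y": 0, "z": -30, "yaw": 0}, {"x": 0, "y": 0, "z": 0, "yaw": 0}])

```text
time_s: 2.75
tool_pos: [0.4884, -0.2401, 0.2497]
eef_rot: [0.999, 0.038, -0.003, -0.002]
force: [0.2, 0.8, -0.2]
gripper_width: 0.0552
```

Request:
step_arm(rows=[{"x": 0, "y": 0, "z": 0, "yaw": 0}, {"x": 0, "y": 0, "z": 0, "yaw": 0}])

```text
time_s: 2.95
tool_pos: [0.4911, -0.2426, 0.2555]
eef_rot: [0.999, 0.037, 0.001, 0.001]
force: [0.1, 0.4, 0.5]
gripper_width: 0.0551
```

Run:
```python
from h import *
import cv2
t=manip.get_image("top"); s=manip.get_image("scene"); st=manip.get_state(); print(st["tool_pos"],st["eef_rot"],st["joint_velocities"].round(3))
a=cv2.resize(t[170:260,350:450],None,fx=4,fy=4,interpolation=cv2.INTER_CUBIC)
b=cv2.resize(s[80:180,170:270],None,fx=4,fy=4,interpolation=cv2.INTER_CUBIC)
cv2.imwrite("pics/c4.png",np.hstack([cv2.copyMakeBorder(a,0,40,0,0,0),b])[:,:,::-1])
```

```text
[ 0.49119573 -0.24274023  0.25576596] [9.99297692e-01 3.74404143e-02 1.31757411e-03 7.75568346e-04] [-0.001  0.002  0.005 -0.    -0.002 -0.001]
```

View pics/c4.png

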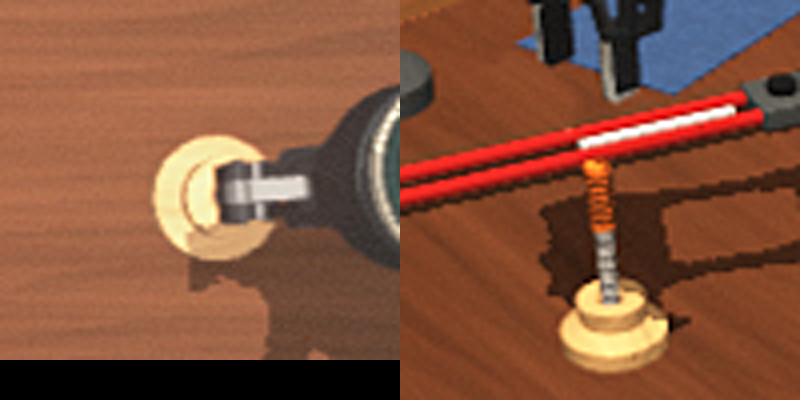

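Request:
step_arm(rows=[{"x": 0, "y": 0, "z": -15, "yaw": 0}, {"x": 0, "y": 0, "z": -25, "yaw": 0}, {"x": 0, "y": 0, "z": -25, "yaw": 0}, {"x": 0, "y": 0, "z": -15, "yaw": 0}, {"x": 0, "y": 0, "z": -8, "yaw": 0}, {"x": 0, "y": 0, "z": 0, "yaw": 0}, {"x": 0, "y": 0, "z": 0, "yaw": 0}])

```text
time_s: 3.75
tool_pos: [0.491, -0.2423, 0.1666]
eef_rot: [0.999, 0.038, 0.0, 0.0]
force: [-0.1, 0.0, 0.1]
gripper_width: 0.0549
```

Request:
step_arm(rows=[{"x": 0, "y": 0, "z": 0, "yaw": 0}, {"x": 0, "y": 0, "z": 0, "yaw": 0}, {"x": 0, "y": 0, "z": 0, "yaw": 0}, {"x": 0, "y": 0, "z": 0, "yaw": 0}, {"x": 0, "y": 0, "z": 0, "yaw": 0}, {"x": 0, "y": 0, "z": 0, "yaw": 0}], claw=0, grip_force=50)

```text
time_s: 4.35
tool_pos: [0.4912, -0.2425, 0.167]
eef_rot: [0.999, 0.038, 0.001, 0.001]
force: [0.1, -0.8, 5.5]
gripper_width: 0.0147
```

Request:
step_arm(rows=[{"x": 0, "y": 0, "z": 5, "yaw": 0}, {"x": 0, "y": 0, "z": 5, "yaw": 0}, {"x": 0, "y": 0, "z": 0, "yaw": 0}, {"x": 0, "y": 0, "z": 0, "yaw": 0}])

```text
time_s: 4.75
tool_pos: [0.4906, -0.2421, 0.1761]
eef_rot: [0.999, 0.038, 0.0, 0.0]
force: [0.2, -2.9, -0.3]
gripper_width: 0.0151
```

Run:
```python
from h import *
import cv2
s=manip.get_image("scene");t=manip.get_image("top"); st=manip.get_state(); print(st["tool_pos"],st["force"],st["moment"])
b=cv2.resize(s[80:180,170:270],None,fx=5,fy=5,interpolation=cv2.INTER_CUBIC)
cv2.imwrite("pics/c5.png",b[:,:,::-1])
```

```text
[ 0.49059689 -0.24210497  0.17599125] [ 0.36442378 -2.46672652 -0.41988973] [-0.58764382 -0.21549561  0.03451779]
```

View pics/c5.png

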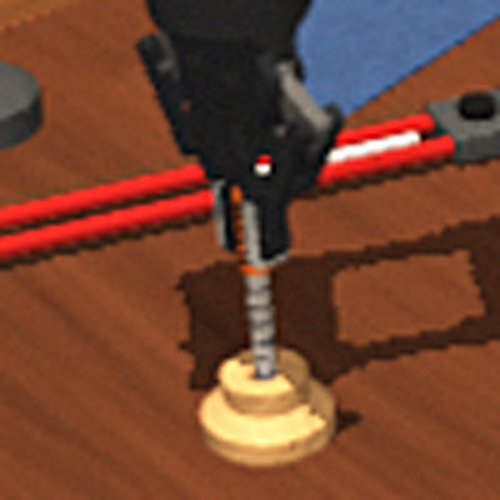

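Request:
step_arm(rows=[{"x": 0, "y": 0, "z": 10, "yaw": 0}, {"x": 0, "y": 0, "z": 15, "yaw": 0}, {"x": 0, "y": 0, "z": 15, "yaw": 0}, {"x": 0, "y": 0, "z": 15, "yaw": 0}, {"x": 0, "y": 0, "z": 9, "yaw": 0}, {"x": 0, "y": 0, "z": 0, "yaw": 0}, {"x": 0, "y": 0, "z": 0, "yaw": 0}, {"x": 0, "y": 0, "z": 0, "yaw": 0}])

```text
time_s: 5.65
tool_pos: [0.4899, -0.2416, 0.2391]
eef_rot: [0.999, 0.038, -0.001, -0.0]
force: [0.3, -0.3, -1.4]
gripper_width: 0.0144
```

Run:
```python
from h import *
import cv2
s=manip.get_image("scene");t=manip.get_image("top"); st=manip.get_state(); print(st["tool_pos"],st["eef_rot"],st["force"],st["moment"])
b=cv2.resize(s[80:180,170:270],None,fx=6,fy=6,interpolation=cv2.INTER_CUBIC)
cv2.imwrite("pics/c6.png",b[:,:,::-1])
cv2.imwrite("pics/c6t.png",cv2.resize(t[180:260,350:450],None,fx=6,fy=6,interpolation=cv2.INTER_CUBIC)[:,:,::-1])
x,y,z=st["tool_pos"]
print(px("scene",[x,y,z-.161]),px("scene",[x,y,z-.081]))
```

```text
[ 0.48995726 -0.24164949  0.2388664 ] [ 9.99286359e-01  3.77597725e-02 -8.32318336e-04 -5.28959403e-04] [ 0.427495   -0.46965933 -1.70605465] [-0.04490836  0.03962632  0.02044961]
[222.34780778 139.44535311] [219.35853523 110.59801174]
```

View pics/c6.png

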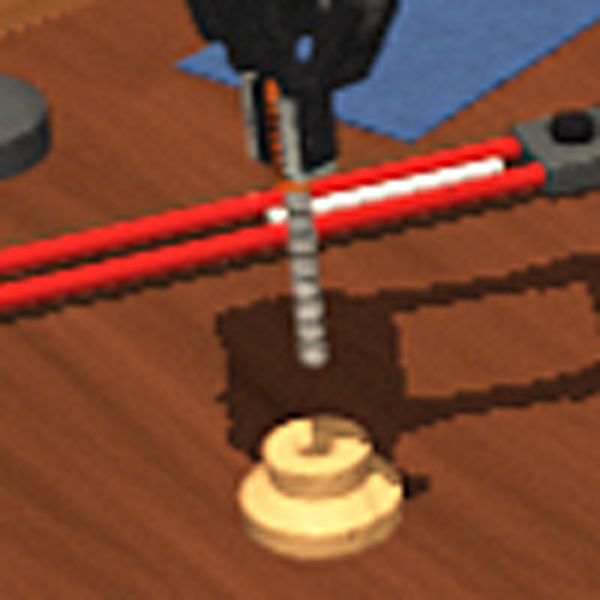

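View pics/c6t.png

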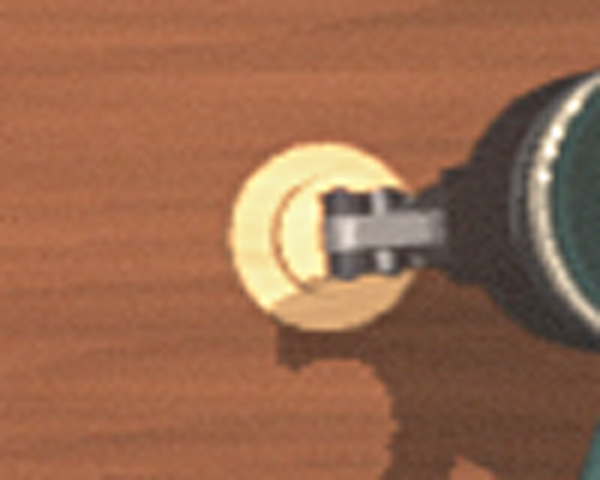

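Request:
step_arm(rows=[{"x": -1, "y": 20, "z": 0, "yaw": 0}, {"x": -2, "y": 40, "z": 0, "yaw": 0}, {"x": -2, "y": 45, "z": 0, "yaw": 0}, {"x": -2, "y": 45, "z": 0, "yaw": 0}, {"x": -2, "y": 45, "z": 0, "yaw": 0}, {"x": -2, "y": 40, "z": 0, "yaw": 0}, {"x": -2, "y": 30, "z": 0, "yaw": 0}, {"x": -1, "y": 16, "z": 0, "yaw": 0}, {"x": -1, "y": 8, "z": 0, "yaw": 0}, {"x": 0, "y": 0, "z": 0, "yaw": 0}])

```text
time_s: 6.75
tool_pos: [0.4751, 0.0476, 0.2394]
eef_rot: [0.999, 0.039, -0.0, 0.0]
force: [-0.2, -0.3, -1.7]
gripper_width: 0.0146
```

Request:
step_arm(rows=[{"x": 0, "y": 0, "z": 0, "yaw": 0}, {"x": 0, "y": 0, "z": 0, "yaw": 0}, {"x": 0, "y": 0, "z": 0, "yaw": 0}])

```text
time_s: 7.05
tool_pos: [0.4756, 0.0462, 0.2399]
eef_rot: [0.999, 0.037, -0.0, 0.0]
force: [-0.2, 0.1, -0.8]
gripper_width: 0.015
```

Run:
```python
from h import *
import cv2
s=manip.get_image("scene");t=manip.get_image("top"); st=manip.get_state(); print(st["tool_pos"],st["eef_rot"],st["force"],st["moment"])
x,y,z=st["tool_pos"]
p=px("scene",[x,y,z-.161]); print(p,px("scene",[x,y,z-.081]),px("scene",[x,y,.06]))
b=cv2.resize(s[140:240,250:350],None,fx=6,fy=6,interpolation=cv2.INTER_CUBIC)
cv2.imwrite("pics/c7.png",b[:,:,::-1])
cv2.imwrite("pics/c7t.png",cv2.resize(t[180:260,220:320],None,fx=6,fy=6,interpolation=cv2.INTER_CUBIC)[:,:,::-1])
```

```text
[0.47559182 0.04634333 0.23986862] [ 9.99309809e-01  3.71470537e-02 -5.85331605e-06  4.80665634e-05] [-0.33587966 -0.16653224 -1.01955996] [0.00409395 0.04030002 0.06818347]
[302.31137491 191.29321481] [302.72557923 160.21433288] [302.21923072 198.20704574]
```

View pics/c7.png

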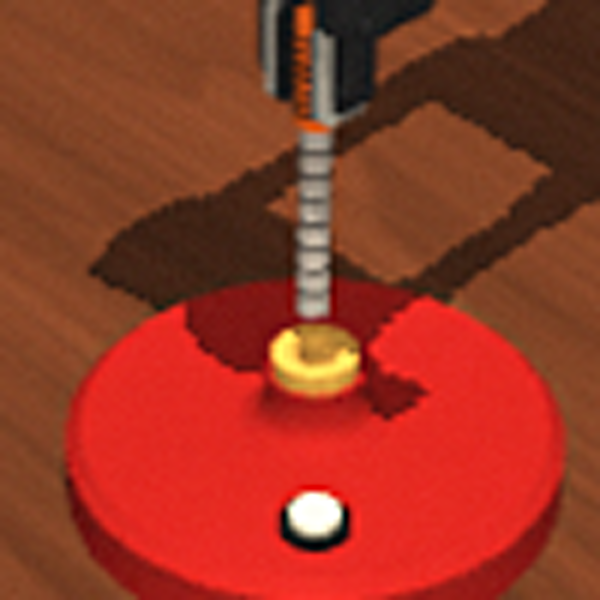

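View pics/c7t.png

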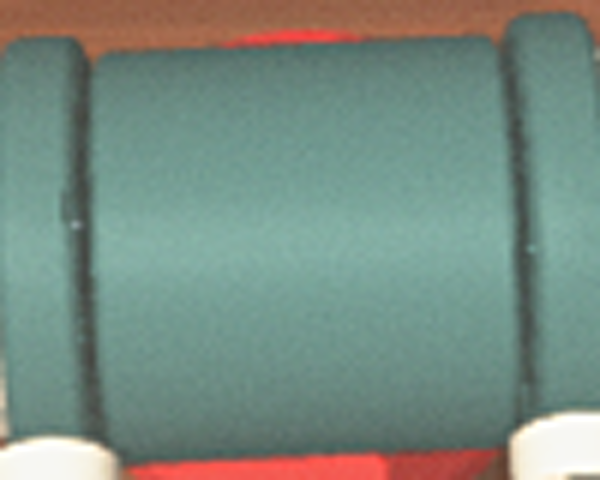

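Run:
```python
from h import *
import cv2
from scipy.optimize import minimize
K=8
def sil(cam,x,y,x0,y0,w,h,zlo):
    m=np.zeros((h*K,w*K),np.uint8); pts=[]
    for z in (.060,zlo):
        for a in np.linspace(0,2*np.pi,60): pts.append(px(cam,[x+.0155*np.cos(a),y+.0155*np.sin(a),z]))
    p=(np.array(pts)-[x0,y0]+.5)*K-.5
    cv2.fillConvexPoly(m,cv2.convexHull(np.round(p*16).astype(np.int32)),255,shift=4)
    return cv2.resize(m,(w,h),interpolation=cv2.INTER_AREA)/255.
for cam,x0,y0 in(("top",255,210),("scene",285,190)):
    im=cv2.imread(f"pics/{cam}0.png")[y0:y0+34,x0:x0+34].astype(float)
    g=np.clip((im[:,:,1]/np.maximum(im[:,:,2],1)-.3)/.5,0,1)  # green/red ratio: red base low
    np.set_printoptions(linewidth=200)
    if 1: print((g[5:30:1,5:30:1]*9).astype(int))
    def cost(p):
        s=sil(cam,p[0],p[1],x0,y0,34,34,p[2]); return ((s-g)**2).sum()
    best=min(((cost((x,y,zl)),x,y,zl) for x in np.arange(.466,.486,.001) for y in np.arange(.038,.056,.001) for zl in ((.045,) if cam=="top" else (.052,.048,.044))))
    print(cam,best)
```

```text
[[1 0 0 1 0 0 0 0 0 0 0 0 0 0 0 0 0 0 0 0 0 0 0 0 0]
 [0 1 1 0 1 0 0 0 0 0 0 0 0 0 0 0 0 0 0 0 0 0 1 0 0]
 [1 1 0 0 0 0 0 0 0 0 0 0 0 0 0 0 0 0 0 0 0 0 0 0 0]
 [0 0 0 0 0 0 0 0 0 0 0 0 0 0 0 0 0 0 0 0 0 0 0 0 0]
 [0 0 0 0 0 0 0 1 3 5 6 6 4 3 1 0 0 0 0 0 0 0 0 0 0]
 [0 0 0 0 0 0 2 8 9 9 9 9 9 9 8 3 0 0 0 0 0 0 0 0 0]
 [0 0 0 0 0 3 9 9 9 9 9 9 9 9 9 9 4 0 0 0 0 0 0 0 0]
 [0 0 0 0 2 9 9 9 9 9 9 9 9 9 9 9 9 5 0 0 0 0 0 0 0]
 [0 0 0 1 8 9 9 9 9 9 9 9 9 9 9 9 9 9 3 0 0 0 0 0 0]
 [0 0 0 2 9 9 9 9 8 6 6 6 6 9 9 9 9 9 5 0 0 0 0 0 0]
 [0 0 0 5 9 9 9 9 6 6 6 6 5 6 9 9 9 9 8 1 0 0 0 0 0]
 [0 0 0 7 9 9 9 9 6 7 7 6 6 7 9 9 9 9 9 2 0 0 0 0 0]
 [0 0 0 7 9 9 9 9 6 6 7 6 7 7 9 9 9 9 9 2 0 0 0 0 0]
 [0 0 0 7 9 9 9 9 7 6 7 6 7 9 9 9 9 9 8 2 0 0 0 0 0]
 [0 0 0 3 9 9 9 9 9 7 6 6 9 9 9 9 9 9 6 1 0 0 0 0 0]
 [0 0 0 0 8 9 9 9 9 9 9 9 9 9 9 9 9 8 2 0 0 0 0 0 0]
 [0 0 0 0 2 9 9 9 9 9 9 9 9 9 9 9 9 6 1 0 0 0 0 0 0]
 [0 0 0 0 0 8 9 9 9 9 9 9 9 9 9 9 6 2 0 0 0 0 0 0 0]
 [0 0 0 0 0 0 5 9 9 9 9 9 9 9 9 5 0 0 0 0 0 0 0 0 0]
 [0 0 0 0 0 0 0 1 4 5 7 8 8 5 1 0 0 0 0 0 0 0 0 0 1]
 [0 0 0 0 0 0 0 0 0 0 0 0 0 0 0 0 0 0 0 
[... 1072 characters left out ...]
 0]
 [0 0 0 0 0 0 0 0 0 0 0 0 0 0 0 0 0 0 0 0 0 0 0 0 0]
 [0 0 0 0 0 0 0 0 0 0 0 0 0 0 0 0 0 0 0 0 0 0 0 0 0]
 [0 0 0 0 0 0 0 0 0 0 0 0 0 0 0 0 0 0 0 0 0 0 0 0 0]
 [0 0 0 0 0 0 0 0 0 0 0 0 0 0 0 0 0 0 0 0 0 0 0 0 0]
 [0 0 0 0 0 0 0 0 0 0 0 0 0 0 0 0 0 0 0 0 0 0 0 0 0]
 [0 0 0 0 0 0 0 0 0 0 0 0 0 0 0 0 0 0 0 0 0 0 0 0 0]
 [0 0 0 0 0 0 0 0 0 0 0 0 0 0 0 0 0 0 0 0 0 0 0 0 0]
 [0 0 0 0 0 0 0 0 0 0 0 0 0 0 0 0 0 0 0 0 0 0 0 0 0]
 [0 0 0 0 0 0 0 0 0 0 0 0 0 0 0 0 0 0 0 0 0 0 0 0 0]
 [0 0 0 0 0 0 0 0 0 0 0 0 0 0 0 0 0 0 0 0 0 0 0 0 0]
 [0 0 0 0 0 0 0 0 0 0 0 0 0 0 0 0 0 0 0 0 0 0 0 0 0]]
scene (np.float64(14.175439643973842), np.float64(0.47500000000000003), np.float64(0.045000000000000005), 0.052)
```

Request:
step_arm(rows=[{"x": -1.5, "y": 0.5, "z": -5, "yaw": 0}, {"x": 0, "y": 0, "z": -6, "yaw": 0}, {"x": 0, "y": 0, "z": -5, "yaw": 0}, {"x": 0, "y": 0, "z": -3, "yaw": 0}, {"x": 0, "y": 0, "z": -2, "yaw": 0}, {"x": 0, "y": 0, "z": 0, "yaw": 0}])

```text
time_s: 7.75
tool_pos: [0.4739, 0.0476, 0.2185]
eef_rot: [0.999, 0.038, -0.0, 0.0]
force: [0.7, 0.3, -1.5]
gripper_width: 0.0146
```

Request:
step_arm(rows=[{"x": 0, "y": 0, "z": -1, "yaw": 0}, {"x": 0, "y": 0, "z": -1, "yaw": 0}, {"x": 0, "y": 0, "z": 0, "yaw": 0}, {"x": 0, "y": 0, "z": 0, "yaw": 0}])

```text
time_s: 8.15
tool_pos: [0.4741, 0.0475, 0.217]
eef_rot: [0.999, 0.038, 0.0, 0.0]
force: [1.0, -0.5, -1.8]
gripper_width: 0.0148
```

Request:
step_arm(rows=[{"x": 0, "y": 0, "z": -2, "yaw": 0}, {"x": 0, "y": 0, "z": -2, "yaw": 0}, {"x": 0, "y": 0, "z": -2, "yaw": 0}, {"x": 0, "y": 0, "z": 0, "yaw": 0}])

```text
time_s: 8.55
tool_pos: [0.474, 0.0475, 0.2106]
eef_rot: [0.999, 0.038, 0.0, 0.0]
force: [0.6, 0.1, -1.4]
gripper_width: 0.0149
```

Request:
step_arm(rows=[{"x": 0, "y": 0, "z": -2, "yaw": 0}, {"x": 0, "y": 0, "z": -1, "yaw": 0}, {"x": 0, "y": 0, "z": 0, "yaw": 0}])

```text
time_s: 8.85
tool_pos: [0.4742, 0.0477, 0.2079]
eef_rot: [0.999, 0.038, 0.0, -0.0]
force: [0.5, 0.1, -1.3]
gripper_width: 0.0145
```

Request:
step_arm(rows=[{"x": 0, "y": 0, "z": -2, "yaw": 0}, {"x": 0, "y": 0, "z": -2, "yaw": 0}, {"x": 0, "y": 0, "z": 0, "yaw": 0}])

```text
time_s: 9.15
tool_pos: [0.474, 0.0476, 0.2035]
eef_rot: [0.999, 0.038, 0.0, -0.0]
force: [2.0, 0.7, -2.9]
gripper_width: 0.0145
```

Request:
step_arm(rows=[{"x": 0, "y": 0, "z": -2, "yaw": 0}, {"x": 0, "y": 0, "z": -2, "yaw": 0}, {"x": 0, "y": 0, "z": -1, "yaw": 0}])

```text
time_s: 9.45
tool_pos: [0.4741, 0.0476, 0.1988]
eef_rot: [0.999, 0.038, 0.0, -0.0]
force: [1.5, 1.1, 0.4]
gripper_width: 0.0145
```

Request:
step_arm(rows=[{"x": 0, "y": 0, "z": -2, "yaw": 0}, {"x": 0, "y": 0, "z": -2, "yaw": 0}, {"x": 0, "y": 0, "z": -2, "yaw": 0}, {"x": 0, "y": 0, "z": 0, "yaw": 0}])

```text
time_s: 9.85
tool_pos: [0.4739, 0.0475, 0.1924]
eef_rot: [0.999, 0.038, -0.0, 0.0]
force: [2.9, 1.4, -3.0]
gripper_width: 0.0148
```

Request:
step_arm(rows=[{"x": 0, "y": 0, "z": -2, "yaw": 0}, {"x": 0, "y": 0, "z": -2, "yaw": 0}, {"x": 0, "y": 0, "z": -2, "yaw": 0}, {"x": 0, "y": 0, "z": -1, "yaw": 0}, {"x": 0, "y": 0, "z": 0, "yaw": 0}])

```text
time_s: 10.35
tool_pos: [0.4739, 0.0475, 0.1856]
eef_rot: [0.999, 0.038, -0.0, 0.0]
force: [2.6, 0.1, -1.6]
gripper_width: 0.0146
```

Request:
step_arm(rows=[{"x": 0, "y": 0, "z": -1, "yaw": 0}, {"x": 0, "y": 0, "z": -1, "yaw": 0}, {"x": 0, "y": 0, "z": 0, "yaw": 0}])

```text
time_s: 10.65
tool_pos: [0.474, 0.0475, 0.1837]
eef_rot: [0.999, 0.038, -0.0, 0.0]
force: [1.7, 0.5, -0.9]
gripper_width: 0.0145
```

Request:
step_arm(rows=[{"x": 0, "y": 0, "z": -1, "yaw": 0}, {"x": 0, "y": 0, "z": -1, "yaw": 0}, {"x": 0, "y": 0, "z": 0, "yaw": 0}])

```text
time_s: 10.95
tool_pos: [0.474, 0.0475, 0.1817]
eef_rot: [0.999, 0.038, 0.0, 0.0]
force: [2.1, 0.2, -0.5]
gripper_width: 0.0146
```

Request:
step_arm(rows=[{"x": 0, "y": 0, "z": -1, "yaw": 0}, {"x": 0, "y": 0, "z": -0.5, "yaw": 0}, {"x": 0, "y": 0, "z": 0, "yaw": 0}])

```text
time_s: 11.25
tool_pos: [0.474, 0.0475, 0.1803]
eef_rot: [0.999, 0.038, 0.0, 0.0]
force: [3.1, 0.3, 0.0]
gripper_width: 0.0146
```

Run:
```python
from h import *
import cv2
s=manip.get_image("scene"); st=manip.get_state(); print(st["tool_pos"],st["force"])
b=cv2.resize(s[140:240,250:350],None,fx=6,fy=6,interpolation=cv2.INTER_CUBIC)
cv2.imwrite("pics/c8.png",b[:,:,::-1])
```

```text
[0.47403661 0.04751074 0.18035514] [2.93973202 0.10317948 0.29088535]
```

View pics/c8.png

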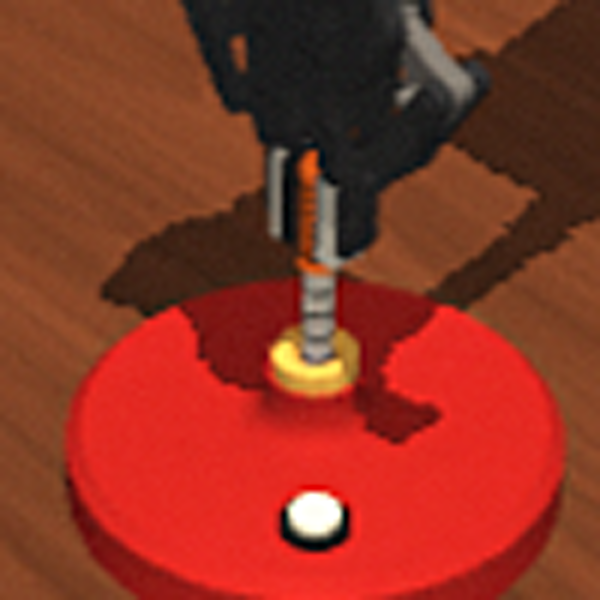

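Request:
step_arm(rows=[{"x": 0, "y": 0, "z": -0.7, "yaw": 0}, {"x": 0, "y": 0, "z": -0.7, "yaw": 0}, {"x": 0, "y": 0, "z": 0, "yaw": 0}])

```text
time_s: 11.6
tool_pos: [0.474, 0.0475, 0.1789]
eef_rot: [0.999, 0.038, 0.0, 0.0]
force: [3.1, -0.3, -0.6]
gripper_width: 0.015
```

Request:
step_arm(rows=[{"x": 0, "y": 0, "z": -0.7, "yaw": 0}, {"x": 0, "y": 0, "z": -0.7, "yaw": 0}, {"x": 0, "y": 0, "z": 0, "yaw": 0}])

```text
time_s: 11.9
tool_pos: [0.474, 0.0475, 0.1775]
eef_rot: [0.999, 0.038, 0.0, 0.0]
force: [1.9, -0.7, -0.3]
gripper_width: 0.0145
```

Request:
step_arm(rows=[{"x": 0, "y": 0, "z": -1, "yaw": 0}, {"x": 0, "y": 0, "z": -1, "yaw": 0}, {"x": 0, "y": 0, "z": 0, "yaw": 0}])

```text
time_s: 12.2
tool_pos: [0.474, 0.0475, 0.1754]
eef_rot: [0.999, 0.038, -0.0, 0.0]
force: [2.5, -0.8, -1.4]
gripper_width: 0.0145
```

Request:
step_arm(rows=[{"x": 0, "y": 0, "z": -0.7, "yaw": 0}, {"x": 0, "y": 0, "z": -0.7, "yaw": 0}, {"x": 0, "y": 0, "z": 0, "yaw": 0}])

```text
time_s: 12.5
tool_pos: [0.474, 0.0475, 0.1741]
eef_rot: [0.999, 0.038, 0.0, 0.0]
force: [3.9, -1.8, 0.3]
gripper_width: 0.0147
```

Request:
step_arm(rows=[{"x": 0, "y": 0, "z": -0.7, "yaw": 0}, {"x": 0, "y": 0, "z": -0.7, "yaw": 0}, {"x": 0, "y": 0, "z": 0, "yaw": 0}])

```text
time_s: 12.8
tool_pos: [0.4745, 0.0476, 0.1739]
eef_rot: [0.999, 0.038, 0.0, -0.0]
force: [1.1, -1.0, 7.6]
gripper_width: 0.0144
```

Request:
step_arm(rows=[{"x": 0, "y": 0, "z": -0.5, "yaw": 0}, {"x": 0, "y": 0, "z": 0, "yaw": 0}])

```text
time_s: 13.0
tool_pos: [0.4746, 0.0476, 0.1739]
eef_rot: [0.999, 0.038, 0.001, -0.0]
force: [0.4, -0.3, 9.1]
gripper_width: 0.0145
```

Request:
step_arm(rows=[{"x": 0, "y": 0, "z": 5, "yaw": 0}, {"x": 0, "y": 0, "z": 8, "yaw": 0}, {"x": 0, "y": 0, "z": 12, "yaw": 0}, {"x": 0, "y": 0, "z": 15, "yaw": 0}, {"x": 0, "y": 0, "z": 15, "yaw": 0}, {"x": 0, "y": 0, "z": 10, "yaw": 0}, {"x": 0, "y": 0, "z": 4, "yaw": 0}, {"x": 0, "y": 0, "z": 0, "yaw": 0}])

```text
time_s: 13.8
tool_pos: [0.4735, 0.0476, 0.2412]
eef_rot: [0.999, 0.038, -0.0, -0.0]
force: [0.3, -0.1, -1.1]
gripper_width: 0.0147
```

Request:
step_arm(rows=[{"x": 1, "y": -20, "z": 0, "yaw": 0}, {"x": 2, "y": -40, "z": 0, "yaw": 0}, {"x": 2, "y": -45, "z": 0, "yaw": 0}, {"x": 2, "y": -45, "z": 0, "yaw": 0}, {"x": 2, "y": -45, "z": 0, "yaw": 0}, {"x": 2, "y": -40, "z": 0, "yaw": 0}, {"x": 2, "y": -30, "z": 0, "yaw": 0}, {"x": 2, "y": -16, "z": 0, "yaw": 0}, {"x": 1, "y": -8, "z": 0, "yaw": 0}, {"x": 1, "y": 0, "z": 0, "yaw": 0}])

```text
time_s: 14.8
tool_pos: [0.4907, -0.2414, 0.2405]
eef_rot: [0.999, 0.037, -0.001, -0.001]
force: [0.5, 0.5, -1.3]
gripper_width: 0.0149
```

Request:
step_arm(rows=[{"x": 0, "y": 0, "z": 0, "yaw": 0}, {"x": 0, "y": 0, "z": 0, "yaw": 0}, {"x": 0, "y": 0, "z": 0, "yaw": 0}])

```text
time_s: 15.1
tool_pos: [0.4911, -0.2403, 0.2413]
eef_rot: [0.999, 0.039, -0.0, -0.0]
force: [0.8, 0.0, -1.9]
gripper_width: 0.0149
```

Run:
```python
from h import *
import cv2
s=manip.get_image("scene"); st=manip.get_state(); print(st["tool_pos"],st["force"],st["moment"])
b=cv2.resize(s[80:180,170:270],None,fx=6,fy=6,interpolation=cv2.INTER_CUBIC)
cv2.imwrite("pics/c9.png",b[:,:,::-1])
```

```text
[ 0.49107739 -0.24048959  0.2413748 ] [-0.75499356  0.81600208 -1.11550252] [-0.02576017  0.05221603 -0.05573944]
```

View pics/c9.png

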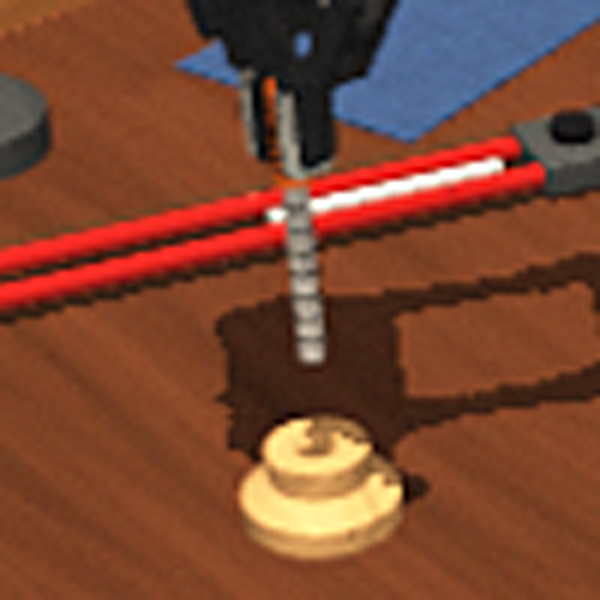

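Request:
step_arm(rows=[{"x": 0, "y": -2, "z": -10, "yaw": 0}, {"x": 0, "y": 0, "z": -15, "yaw": 0}, {"x": 0, "y": 0, "z": -10, "yaw": 0}, {"x": 0, "y": 0, "z": -5, "yaw": 0}, {"x": 0, "y": 0, "z": -3, "yaw": 0}, {"x": 0, "y": 0, "z": -3, "yaw": 0}, {"x": 0, "y": 0, "z": 0, "yaw": 0}])

```text
time_s: 15.85
tool_pos: [0.4909, -0.2435, 0.195]
eef_rot: [0.999, 0.038, -0.0, -0.0]
force: [0.4, -0.1, -0.9]
gripper_width: 0.0151
```

Request:
step_arm(rows=[{"x": 0, "y": 0, "z": -2, "yaw": 0}, {"x": 0, "y": 0, "z": -2, "yaw": 0}, {"x": 0, "y": 0, "z": -2, "yaw": 0}, {"x": 0, "y": 0, "z": 0, "yaw": 0}])

```text
time_s: 16.25
tool_pos: [0.4908, -0.2434, 0.189]
eef_rot: [0.999, 0.038, -0.0, -0.0]
force: [0.3, 1.5, -1.5]
gripper_width: 0.0145
```

Request:
step_arm(rows=[{"x": 0, "y": 0, "z": -4, "yaw": 0}, {"x": 0, "y": 0, "z": -4, "yaw": 0}, {"x": 0, "y": 0, "z": -4, "yaw": 0}, {"x": 0, "y": 0, "z": -3, "yaw": 0}, {"x": 0, "y": 0, "z": -3, "yaw": 0}, {"x": 0, "y": 0, "z": -2, "yaw": 0}, {"x": 0, "y": 0, "z": 0, "yaw": 0}])

```text
time_s: 16.95
tool_pos: [0.4908, -0.2433, 0.1688]
eef_rot: [0.999, 0.038, -0.0, -0.0]
force: [-0.3, 0.4, -0.3]
gripper_width: 0.0145
```

Request:
step_arm(rows=[{"x": 0, "y": 0, "z": -1, "yaw": 0}, {"x": 0, "y": 0, "z": -1, "yaw": 0}, {"x": 0, "y": 0, "z": 0, "yaw": 0}])

```text
time_s: 17.25
tool_pos: [0.491, -0.2434, 0.1672]
eef_rot: [0.999, 0.038, -0.0, -0.0]
force: [-0.7, 0.7, -1.5]
gripper_width: 0.0146
```

Foot about at the floor; release.

Request:
step_arm(rows=[{"x": 0, "y": 0, "z": 0, "yaw": 0}, {"x": 0, "y": 0, "z": 0, "yaw": 0}, {"x": 0, "y": 0, "z": 0, "yaw": 0}, {"x": 0, "y": 0, "z": 0, "yaw": 0}], claw=55)

```text
time_s: 17.65
tool_pos: [0.4911, -0.2435, 0.1675]
eef_rot: [0.999, 0.038, 0.0, 0.0]
force: [-0.5, -0.1, -0.7]
gripper_width: 0.0552
```

Request:
step_arm(rows=[{"x": 0, "y": 0, "z": 5, "yaw": 0}, {"x": 0, "y": 0, "z": 15, "yaw": 0}, {"x": 0, "y": 0, "z": 30, "yaw": 0}, {"x": 0, "y": 0, "z": 40, "yaw": 0}, {"x": 0, "y": 20, "z": 20, "yaw": 0}, {"x": 0, "y": 30, "z": 0, "yaw": 0}, {"x": 0, "y": 40, "z": 0, "yaw": 0}, {"x": 0, "y": 40, "z": 0, "yaw": 0}])

```text
time_s: 18.45
tool_pos: [0.4913, -0.1127, 0.2793]
eef_rot: [0.999, 0.037, 0.001, 0.0]
force: [0.1, 0.3, -0.1]
gripper_width: 0.0552
```

Run:
```python
from h import *
import cv2
s=manip.get_image("scene"); st=manip.get_state(); print(st["tool_pos"],st["qpos"].round(2),st["force"])
cv2.imwrite("pics/s10.png",s[:,:,::-1])
# lug tops fit (scene0,top0 paint)
```

```text
[ 0.49070847 -0.10746582  0.27890666] [-0.27 -0.05  1.99  0.01  1.19  1.22] [-1.86685814  4.70394661 -0.78348048]
```

View pics/s10.png

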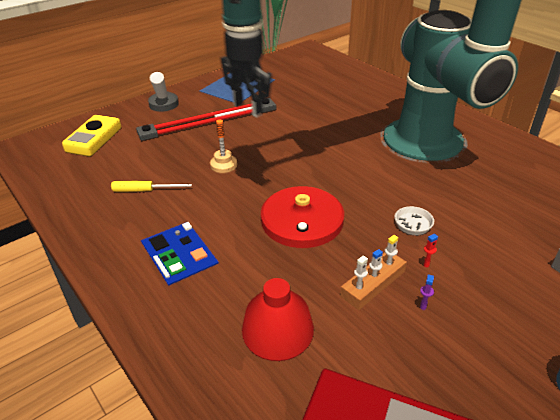

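Run:
```python
from h import *
import cv2
from scipy.optimize import minimize
K=8
def sil(cam,X,h,x0,y0,w,hh,top):
    x,y,a=X; pts=[]
    for z in(top,top-h):
        for sx in(-8,8):
            for sy in(-5,5):
                pts.append(px(cam,[x+(sx*np.cos(a)-sy*np.sin(a))/1e3,y+(sx*np.sin(a)+sy*np.cos(a))/1e3,z]))
    m=np.zeros((hh*K,w*K),np.uint8)
    p=(np.array(pts)-[x0,y0]+.5)*K-.5
    cv2.fillConvexPoly(m,cv2.convexHull(np.round(p*16).astype(np.int32)),255,shift=4)
    return cv2.resize(m,(w,hh),interpolation=cv2.INTER_AREA)/255.
R={}
for cam,x0,y0 in(("top",150,230),("scene",383,228)):
    im=cv2.imread(f"pics/{cam}0.png")[y0:y0+24,x0:x0+24].astype(float)
    hsv=(im[:,:,1]-im[:,:,0])/np.maximum(im[:,:,2],1)
    # yellow: g high, b low ; wood: g/r ~0.55
    g=np.clip((im[:,:,1]/im[:,:,2]-.7)/.2,0,1)*np.clip((.8-im[:,:,0]/im[:,:,1])/.4,0,1)*(im[:,:,2]>90)
    R[cam]=(g,x0,y0); print(cam,g.sum().round(1)); print((g*9).astype(int)[2:22,:])
def cost(p,cams=("top","scene")):
    c=0
    for cam in cams:
        g,x0,y0=R[cam]; c+=((sil(cam,(p[0]/1e3,p[1]/1e3,p[2]),p[3]/1e3,x0,y0,24,24,.092)-g)**2).sum()
    return c
for cams in(("top",),("scene",),("top","scene")):
  best=None
  for a0 in(-.15,0,.07,.2):
   for h0 in (4,8):
    r=minimize(cost,[448.5,276.5,a0,h0],args=(cams,),method="Nelder-Mead",options=dict(initial_simplex=np.array([[448.5,276.5,a0,h0],[451,276.5,a0,h0],[448.5,279,a0,h0],[448.5,276.5,a0+.1,h0],[448.5,276.5,a0,h0+3]])))
    if best is None or r.fun<best.fun: best=r
  print(cams,best.x.round(2),best.fun)
```

```text
top 49.1
[[0 0 0 0 0 0 0 0 0 0 0 0 0 0 0 0 0 0 0 0 0 0 0 0]
 [0 0 0 0 0 0 0 0 0 0 0 0 0 0 0 0 0 0 0 0 0 0 0 0]
 [0 0 0 0 0 0 0 1 0 0 0 0 0 0 0 0 0 0 0 1 0 0 0 0]
 [0 0 0 0 0 2 2 0 0 0 0 0 0 0 0 0 0 0 0 0 1 0 0 0]
 [0 0 0 0 6 6 6 5 2 4 0 0 0 0 0 0 0 0 0 0 1 0 0 0]
 [0 0 0 0 6 5 4 4 5 9 3 0 0 0 0 0 0 0 0 0 0 0 0 0]
 [0 0 0 0 6 5 4 4 4 9 2 0 0 0 0 0 0 0 0 0 0 0 0 0]
 [0 0 0 0 6 5 4 4 4 8 4 0 0 0 0 0 0 0 0 0 0 0 0 0]
 [0 0 0 0 6 5 4 4 4 8 4 0 0 0 0 0 0 0 0 0 0 0 0 0]
 [0 0 0 0 7 5 4 4 4 8 3 0 0 0 0 0 0 0 0 0 0 0 0 0]
 [0 0 0 0 7 5 4 4 4 7 5 0 0 0 0 0 0 0 0 0 0 0 0 0]
 [0 0 0 0 3 6 5 5 3 4 6 0 0 0 0 0 0 0 0 0 0 0 0 0]
 [0 0 0 0 0 4 5 4 0 0 0 0 0 0 0 0 0 0 0 0 0 0 0 0]
 [0 0 0 0 0 0 0 0 0 0 0 0 0 0 0 0 0 0 0 0 0 0 0 0]
 [0 0 0 0 0 0 0 0 0 0 0 0 0 0 0 0 0 0 0 0 0 0 0 0]
 [0 0 0 0 0 0 0 0 0 0 0 0 0 0 1 0 0 0 0 0 0 0 1 0]
 [0 0 0 0 0 0 0 0 0 1 0 0 0 0 1 1 0 0 0 0 0 1 1 0]
 [0 0 0 0 0 0 0 0 0 1 0 0 0 0 1 1 0 0 0 0 1 1 1 0]
 [0 0 0 0 0 0 0 0 0 1 0 0 0 0 1 0 0 0 0 0 0 0 0 0]
 [0 0 0 0 0 0 0 0 0 0 0 0 0 0 0 0 0 0 0 0 0 0 0 0]]
scene 51.3
[[0 0 0 0 0 0 0 0 0 0 0 0 0 0 0 0 0 0 0 0 0 0 0 0]
 [0 0 0 
[... 491 characters left out ...]
0 0 0 0 0]
 [0 0 0 0 0 0 3 3 5 8 9 5 4 4 1 0 0 0 0 0 0 0 0 0]
 [0 0 0 0 0 1 5 4 3 3 4 4 3 0 0 0 0 0 0 0 0 0 0 0]
 [0 0 0 0 0 0 0 4 4 3 4 0 0 0 0 0 0 0 0 0 0 0 0 0]
 [0 0 0 0 0 0 0 0 1 2 0 0 0 0 0 0 0 0 0 0 0 0 0 0]
 [0 0 0 0 0 0 0 0 0 0 0 0 0 0 0 0 0 0 0 0 0 0 0 0]
 [0 0 0 0 0 0 0 0 0 0 0 0 0 0 0 0 0 0 0 0 0 0 0 0]
 [0 0 0 0 0 0 0 0 0 0 0 0 0 0 0 0 0 0 0 0 0 0 0 0]
 [0 0 0 0 0 0 0 0 0 0 0 0 0 0 0 0 0 0 0 0 0 0 0 0]
 [0 0 0 0 0 0 0 0 0 0 0 0 0 0 0 0 0 0 0 0 0 0 0 0]]
('top',) [4.4737e+02 2.7801e+02 5.0000e-02 9.3200e+00] 8.316391630189141
('scene',) [4.4857e+02 2.7573e+02 8.0000e-02 3.2900e+00] 4.418227586328955
('top', 'scene') [4.4874e+02 2.7611e+02 4.0000e-02 2.5900e+00] 17.643057055744816
```

Request:
step_arm(rows=[{"x": -2, "y": 20, "z": 0, "yaw": 0}, {"x": -5, "y": 45, "z": 0, "yaw": 0}, {"x": -5, "y": 45, "z": 0, "yaw": 0}, {"x": -5, "y": 45, "z": 0, "yaw": 0}, {"x": -5, "y": 45, "z": 0, "yaw": 0}, {"x": -5, "y": 45, "z": 0, "yaw": 0}, {"x": -5, "y": 45, "z": 0, "yaw": 0}, {"x": -5, "y": 45, "z": 0, "yaw": 0}, {"x": -4, "y": 30, "z": 0, "yaw": 0}, {"x": -1, "y": 15, "z": 0, "yaw": 0}], claw=45)

```text
time_s: 19.5
tool_pos: [0.4487, 0.269, 0.2787]
eef_rot: [0.999, 0.039, 0.001, -0.001]
force: [-0.2, -0.5, 0.5]
gripper_width: 0.0452
```

Request:
step_arm(rows=[{"x": 0, "y": 5, "z": -15, "yaw": 0}, {"x": 0, "y": 0, "z": -20, "yaw": 0}, {"x": 0, "y": 0, "z": -20, "yaw": 0}, {"x": 0, "y": 0, "z": -10, "yaw": 0}, {"x": 0, "y": 0, "z": 0, "yaw": 0}, {"x": 0, "y": 0, "z": 0, "yaw": 0}, {"x": 0, "y": 0, "z": 0, "yaw": 0}])

```text
time_s: 20.2
tool_pos: [0.4498, 0.2715, 0.2134]
eef_rot: [0.999, 0.037, 0.001, -0.0]
force: [0.5, 0.0, -0.3]
gripper_width: 0.0449
```

Request:
step_arm(rows=[{"x": -1.5, "y": 5, "z": -10, "yaw": 0}, {"x": 0, "y": 0, "z": -15, "yaw": 0}, {"x": 0, "y": 0, "z": -8, "yaw": 0}, {"x": 0, "y": 0, "z": 0, "yaw": 0}, {"x": 0, "y": 0, "z": 0, "yaw": 0}])

```text
time_s: 20.7
tool_pos: [0.4471, 0.2764, 0.1785]
eef_rot: [0.999, 0.038, -0.001, 0.0]
force: [0.7, -0.6, -0.4]
gripper_width: 0.045
```

Run:
```python
from h import *
import cv2
s=manip.get_image("scene");t=manip.get_image("top"); st=manip.get_state(); print(st["tool_pos"],st["qpos"].round(2))
a=cv2.resize(t[190:270,120:200],None,fx=5,fy=5,interpolation=cv2.INTER_CUBIC)
b=cv2.resize(s[200:300,340:420],None,fx=5,fy=5,interpolation=cv2.INTER_CUBIC)
cv2.imwrite("pics/c11.png",np.hstack([cv2.copyMakeBorder(a,0,100,0,0,0),b])[:,:,::-1])
```

```text
[0.44769224 0.27668643 0.17946301] [0.51 0.1  2.04 0.   1.   2.  ]
```

View pics/c11.png

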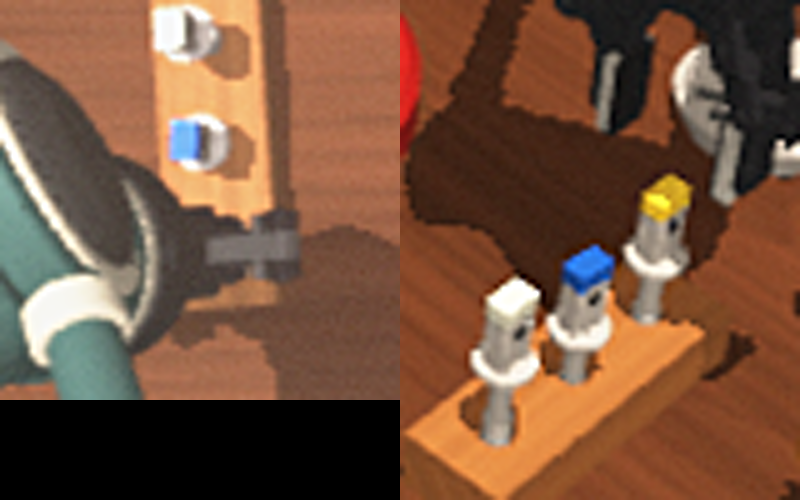

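Request:
step_arm(rows=[{"x": 0.5, "y": 0, "z": -10, "yaw": 0}, {"x": 0, "y": 0, "z": -12, "yaw": 0}, {"x": 0, "y": 0, "z": -10, "yaw": 0}, {"x": 0, "y": 0, "z": -6, "yaw": 0}, {"x": 0, "y": 0, "z": -3, "yaw": 0}, {"x": 0, "y": 0, "z": 0, "yaw": 0}, {"x": 0, "y": 0, "z": 0, "yaw": 0}])

```text
time_s: 21.5
tool_pos: [0.4482, 0.2767, 0.1384]
eef_rot: [0.999, 0.038, 0.0, -0.0]
force: [0.1, 0.3, 0.2]
gripper_width: 0.045
```

Request:
step_arm(rows=[{"x": 0, "y": 0, "z": 0, "yaw": 0}, {"x": 0, "y": 0, "z": 0, "yaw": 0}, {"x": 0, "y": 0, "z": 0, "yaw": 0}, {"x": 0, "y": 0, "z": 0, "yaw": 0}, {"x": 0, "y": 0, "z": 0, "yaw": 0}, {"x": 0, "y": 0, "z": 0, "yaw": 0}], claw=0, grip_force=60)

```text
time_s: 22.1
tool_pos: [0.4484, 0.2767, 0.1389]
eef_rot: [0.999, 0.038, 0.0, -0.0]
force: [0.6, -0.1, 4.8]
gripper_width: 0.0085
```

Request:
step_arm(rows=[{"x": 0, "y": 0, "z": 5, "yaw": 0}, {"x": 0, "y": 0, "z": 8, "yaw": 0}, {"x": 0, "y": 0, "z": 12, "yaw": 0}, {"x": 0, "y": 0, "z": 15, "yaw": 0}, {"x": 0, "y": 0, "z": 15, "yaw": 0}, {"x": 0, "y": 0, "z": 12, "yaw": 0}, {"x": 0, "y": 0, "z": 6, "yaw": 0}, {"x": 0, "y": 0, "z": 0, "yaw": 0}, {"x": 0, "y": 0, "z": 0, "yaw": 0}])

```text
time_s: 23.0
tool_pos: [0.4478, 0.2764, 0.2111]
eef_rot: [0.999, 0.038, -0.0, 0.0]
force: [-0.7, 0.5, -1.2]
gripper_width: 0.0082
```

Run:
```python
from h import *
import cv2
s=manip.get_image("scene"); st=manip.get_state(); print(st["tool_pos"],st["force"],st["moment"])
x,y,z=st["tool_pos"]; f=.1325
print(px("scene",[x,y,z-f]),px("scene",[x,y,z-f+.05]))
cv2.imwrite("pics/c12.png",cv2.resize(s[180:300,340:440],None,fx=5,fy=5,interpolation=cv2.INTER_CUBIC)[:,:,::-1])
```

```text
[0.44754301 0.27630968 0.21066284] [-0.85815504 -0.34733025 -0.82466526] [-0.03351186 -0.02130389  0.02848625]
[392.70875174 242.78879249] [396.07368558 222.84032049]
```

View pics/c12.png

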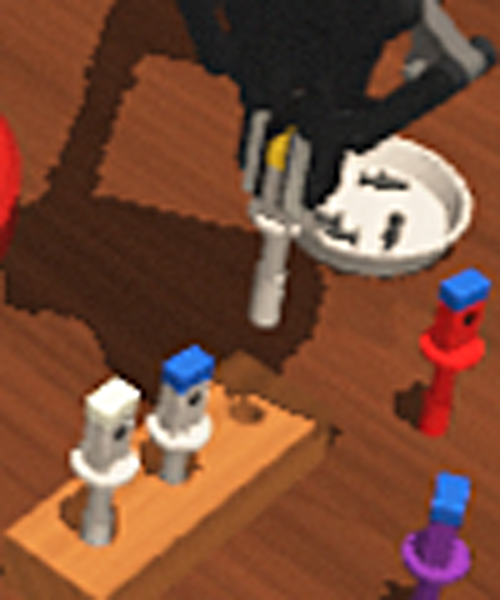

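Request:
step_arm(rows=[{"x": 2, "y": -20, "z": 0, "yaw": 0}, {"x": 4, "y": -40, "z": 0, "yaw": 0}, {"x": 5, "y": -45, "z": 0, "yaw": 0}, {"x": 5, "y": -45, "z": 0, "yaw": 0}, {"x": 5, "y": -40, "z": 0, "yaw": 0}, {"x": 4, "y": -25, "z": 0, "yaw": 0}, {"x": 2, "y": -14, "z": 0, "yaw": 0}, {"x": 0, "y": 0, "z": 0, "yaw": 0}, {"x": 0, "y": 0, "z": 0, "yaw": 0}, {"x": 0, "y": 0, "z": 0, "yaw": 0}])

```text
time_s: 24.05
tool_pos: [0.4748, 0.0486, 0.211]
eef_rot: [0.999, 0.038, -0.0, -0.0]
force: [-0.3, 1.0, -0.4]
gripper_width: 0.0088
```

Request:
step_arm(rows=[{"x": 0, "y": 0, "z": 0, "yaw": 0}, {"x": 0, "y": 0, "z": 0, "yaw": 0}])

```text
time_s: 24.25
tool_pos: [0.4749, 0.0484, 0.2112]
eef_rot: [0.999, 0.039, -0.0, -0.0]
force: [0.9, 0.2, -1.1]
gripper_width: 0.0088
```

Run:
```python
from h import *
import cv2
s=manip.get_image("scene"); st=manip.get_state(); print(st["tool_pos"],st["force"],st["moment"])
x,y,z=st["tool_pos"]; f=.1325
print(px("scene",[x,y,z-f]),px("scene",[x,y,z-f+.05]))
cv2.imwrite("pics/c13.png",cv2.resize(s[140:240,250:350],None,fx=6,fy=6,interpolation=cv2.INTER_CUBIC)[:,:,::-1])
```

```text
[0.47493485 0.04829481 0.2112694 ] [-0.14634064 -0.16386871 -0.47030876] [-0.00541617 -0.01697477 -0.04235331]
[303.13750042 191.63728458] [303.41665916 172.55693741]
```

View pics/c13.png

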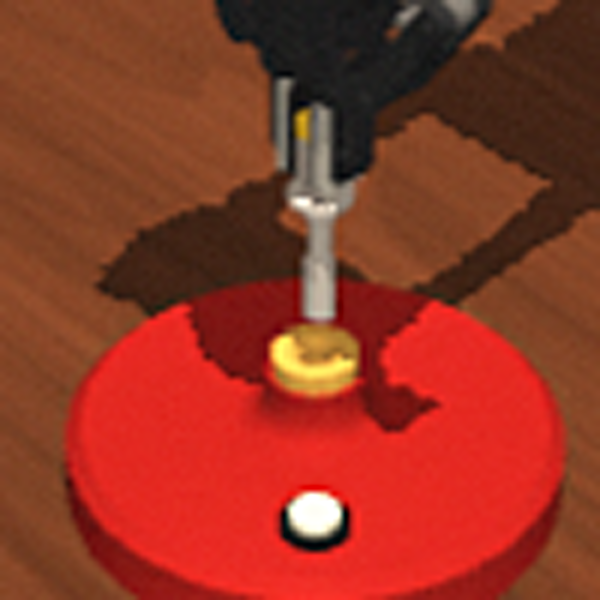

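Request:
step_arm(rows=[{"x": -0.3, "y": -1.2, "z": -5, "yaw": 0}, {"x": 0, "y": 0, "z": -5, "yaw": 0}, {"x": 0, "y": 0, "z": -4, "yaw": 0}, {"x": 0, "y": 0, "z": -3, "yaw": 0}, {"x": 0, "y": 0, "z": -2, "yaw": 0}, {"x": 0, "y": 0, "z": 0, "yaw": 0}])

```text
time_s: 24.9
tool_pos: [0.4744, 0.0463, 0.1918]
eef_rot: [0.999, 0.038, -0.0, -0.0]
force: [-1.2, 0.2, -0.7]
gripper_width: 0.0088
```

Request:
step_arm(rows=[{"x": 0, "y": 0, "z": -1.5, "yaw": 0}, {"x": 0, "y": 0, "z": -1.5, "yaw": 0}, {"x": 0, "y": 0, "z": 0, "yaw": 0}])

```text
time_s: 25.2
tool_pos: [0.4746, 0.0463, 0.1891]
eef_rot: [0.999, 0.038, -0.0, -0.0]
force: [-0.2, -0.5, -0.5]
gripper_width: 0.0087
```

Request:
step_arm(rows=[{"x": 0, "y": 0, "z": -2, "yaw": 0}, {"x": 0, "y": 0, "z": -1, "yaw": 0}, {"x": 0, "y": 0, "z": 0, "yaw": 0}])

```text
time_s: 25.5
tool_pos: [0.4745, 0.0463, 0.186]
eef_rot: [0.999, 0.038, -0.0, 0.0]
force: [0.0, -0.6, -1.5]
gripper_width: 0.0086
```

Request:
step_arm(rows=[{"x": 0, "y": 0, "z": -2, "yaw": 0}, {"x": 0, "y": 0, "z": -2, "yaw": 0}, {"x": 0, "y": 0, "z": -2, "yaw": 0}, {"x": 0, "y": 0, "z": -2, "yaw": 0}, {"x": 0, "y": 0, "z": 0, "yaw": 0}])

```text
time_s: 26.0
tool_pos: [0.475, 0.0466, 0.1781]
eef_rot: [0.999, 0.038, 0.0, -0.0]
force: [1.4, 2.0, -2.3]
gripper_width: 0.009
```

Request:
step_arm(rows=[{"x": 0, "y": 0, "z": -2, "yaw": 0}, {"x": 0, "y": 0, "z": -2, "yaw": 0}, {"x": 0, "y": 0, "z": -2, "yaw": 0}, {"x": 0, "y": 0, "z": -2, "yaw": 0}])

```text
time_s: 26.4
tool_pos: [0.475, 0.0464, 0.1703]
eef_rot: [0.999, 0.038, 0.0, -0.0]
force: [1.6, 1.2, 0.2]
gripper_width: 0.0089
```

Request:
step_arm(rows=[{"x": 0, "y": 0, "z": -2, "yaw": 0}, {"x": 0, "y": 0, "z": -2, "yaw": 0}, {"x": 0, "y": 0, "z": -2, "yaw": 0}, {"x": 0, "y": 0, "z": -2, "yaw": 0}])

```text
time_s: 26.8
tool_pos: [0.4747, 0.0463, 0.1621]
eef_rot: [0.999, 0.038, 0.0, -0.0]
force: [1.4, 2.0, -0.5]
gripper_width: 0.0088
```

Request:
step_arm(rows=[{"x": 0, "y": 0, "z": -2, "yaw": 0}, {"x": 0, "y": 0, "z": -2, "yaw": 0}, {"x": 0, "y": 0, "z": -2, "yaw": 0}, {"x": 0, "y": 0, "z": -2, "yaw": 0}, {"x": 0, "y": 0, "z": -2, "yaw": 0}, {"x": 0, "y": 0, "z": -2, "yaw": 0}, {"x": 0, "y": 0, "z": 0, "yaw": 0}])

```text
time_s: 27.5
tool_pos: [0.4743, 0.0463, 0.1497]
eef_rot: [0.999, 0.038, -0.001, 0.0]
force: [1.4, 1.8, -1.2]
gripper_width: 0.0088
```

Request:
step_arm(rows=[{"x": 0, "y": 0, "z": -1, "yaw": 0}, {"x": 0, "y": 0, "z": -1, "yaw": 0}, {"x": 0, "y": 0, "z": 0, "yaw": 0}])

```text
time_s: 27.8
tool_pos: [0.4745, 0.0463, 0.148]
eef_rot: [0.999, 0.038, -0.0, 0.0]
force: [0.8, 1.3, -2.1]
gripper_width: 0.0088
```

Request:
step_arm(rows=[{"x": 0, "y": 0, "z": -1, "yaw": 0}, {"x": 0, "y": 0, "z": -1, "yaw": 0}, {"x": 0, "y": 0, "z": 0, "yaw": 0}])

```text
time_s: 28.1
tool_pos: [0.4746, 0.0463, 0.1461]
eef_rot: [0.999, 0.038, -0.0, 0.0]
force: [0.8, 1.1, -1.7]
gripper_width: 0.0089
```

Request:
step_arm(rows=[{"x": 0, "y": 0, "z": -0.7, "yaw": 0}, {"x": 0, "y": 0, "z": -0.7, "yaw": 0}, {"x": 0, "y": 0, "z": 0, "yaw": 0}])

```text
time_s: 28.4
tool_pos: [0.4749, 0.0463, 0.1458]
eef_rot: [0.999, 0.038, 0.0, 0.0]
force: [-1.3, 1.5, 6.5]
gripper_width: 0.009
```

Request:
step_arm(rows=[{"x": 0, "y": 0, "z": -0.8, "yaw": 0}, {"x": 0, "y": 0, "z": 0, "yaw": 0}])

```text
time_s: 28.6
tool_pos: [0.4751, 0.0463, 0.1458]
eef_rot: [0.999, 0.038, 0.0, 0.0]
force: [-3.8, 1.0, 11.1]
gripper_width: 0.0089
```

Request:
step_arm(rows=[{"x": 0, "y": 0, "z": -0.8, "yaw": 0}, {"x": 0, "y": 0, "z": 0, "yaw": 0}])

```text
time_s: 28.8
tool_pos: [0.4752, 0.0463, 0.1457]
eef_rot: [0.999, 0.038, 0.0, 0.0]
force: [-4.8, 0.6, 17.1]
gripper_width: 0.0084
```

Request:
step_arm(rows=[{"x": 0, "y": 0, "z": -0.7, "yaw": 0}, {"x": 0, "y": 0, "z": 0, "yaw": 0}, {"x": 0, "y": 0, "z": 0, "yaw": 0}])

```text
time_s: 29.1
tool_pos: [0.4754, 0.0463, 0.1456]
eef_rot: [0.999, 0.038, 0.0, 0.0]
force: [-7.2, 1.3, 20.5]
gripper_width: 0.0089
```

Request:
step_arm(rows=[{"x": 0, "y": 0, "z": 1.5, "yaw": 0}, {"x": 0, "y": 0, "z": 1.3, "yaw": 0}, {"x": 0, "y": 0, "z": 0, "yaw": 0}, {"x": 0, "y": 0, "z": 0, "yaw": 0}])

```text
time_s: 29.5
tool_pos: [0.4749, 0.0463, 0.1458]
eef_rot: [0.999, 0.038, 0.0, 0.0]
force: [-2.5, 0.6, 6.0]
gripper_width: 0.0086
```

Run:
```python
from h import *
import cv2
s=manip.get_image("scene"); st=manip.get_state(); print(st["tool_pos"],st["force"],st["moment"])
cv2.imwrite("pics/c14.png",cv2.resize(s[140:240,250:350],None,fx=6,fy=6,interpolation=cv2.INTER_CUBIC)[:,:,::-1])
```

```text
[0.47490554 0.04629732 0.14579524] [-1.14665075  0.75698211  6.26334165] [0.01816466 0.30069272 0.06474685]
```

View pics/c14.png

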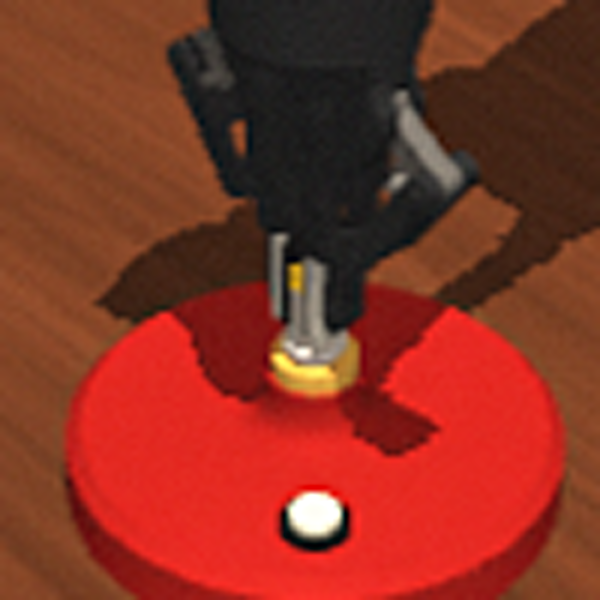

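Request:
step_arm(rows=[{"x": 0, "y": 0, "z": 0.7, "yaw": 0}, {"x": 0, "y": 0, "z": 0, "yaw": 0}])

```text
time_s: 29.75
tool_pos: [0.4747, 0.0463, 0.1459]
eef_rot: [0.999, 0.038, 0.0, 0.0]
force: [-0.3, 0.2, 1.5]
gripper_width: 0.0087
```

Request:
step_arm(rows=[{"x": 0, "y": 0, "z": 0, "yaw": 0}, {"x": 0, "y": 0, "z": 0, "yaw": 0}, {"x": 0, "y": 0, "z": 0, "yaw": 0}, {"x": 0, "y": 0, "z": 0, "yaw": 0}], claw=45)

```text
time_s: 30.15
tool_pos: [0.4745, 0.0463, 0.1459]
eef_rot: [0.999, 0.038, -0.0, 0.0]
force: [0.1, -0.2, 0.1]
gripper_width: 0.0453
```

Request:
step_arm(rows=[{"x": 0, "y": 0, "z": 5, "yaw": 0}, {"x": 0, "y": 0, "z": 15, "yaw": 0}, {"x": 0, "y": 0, "z": 30, "yaw": 0}, {"x": 0, "y": 0, "z": 40, "yaw": 0}, {"x": 0, "y": -20, "z": 40, "yaw": 0}, {"x": 0, "y": -40, "z": 10, "yaw": 0}, {"x": 0, "y": -45, "z": 0, "yaw": 0}, {"x": 0, "y": -45, "z": 0, "yaw": 0}, {"x": 0, "y": -20, "z": 0, "yaw": 0}, {"x": 0, "y": 0, "z": 0, "yaw": 0}])

```text
time_s: 31.15
tool_pos: [0.4746, -0.1261, 0.2866]
eef_rot: [0.999, 0.036, 0.0, 0.0]
force: [0.3, 1.2, -1.2]
gripper_width: 0.0452
```

Run:
```python
from h import *
import cv2
s=manip.get_image("scene");t=manip.get_image("top"); st=manip.get_state(); print(st["tool_pos"],st["force"])
cv2.imwrite("pics/s15.png",s[:,:,::-1])
a=cv2.resize(s[150:220,260:340],None,fx=5,fy=5,interpolation=cv2.INTER_CUBIC)
b=cv2.resize(t[190:260,230:310],None,fx=5,fy=5,interpolation=cv2.INTER_CUBIC)
cv2.imwrite("pics/c15.png",np.hstack([a,b])[:,:,::-1])
# predicted for home pin: flange circle centre z=.067 top, lug top .099
print("pred top-lug px crop", (px("scene",[.4747,.0466,.099])-[260,150]+.5)*5, "flange top",(px("scene",[.4747,.0466,.067])-[260,150]+.5)*5)
```

```text
[ 0.47454485 -0.12367787  0.28620829] [ 0.09430979  1.12249568 -0.71507987]
pred top-lug px crop [216.55733216 170.70891688] flange top [215.72687076 230.26442329]
```

View pics/c15.png

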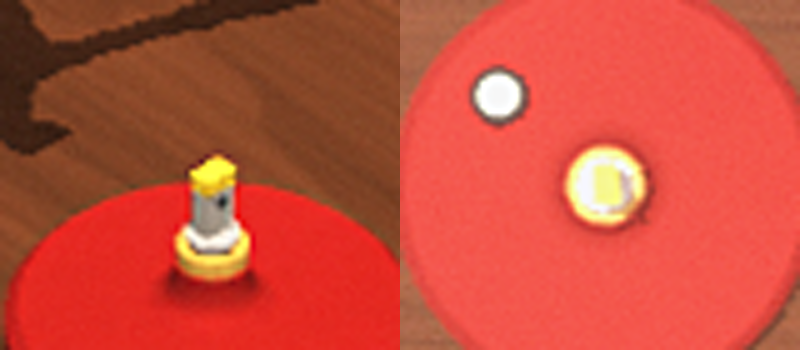

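View pics/s15.png

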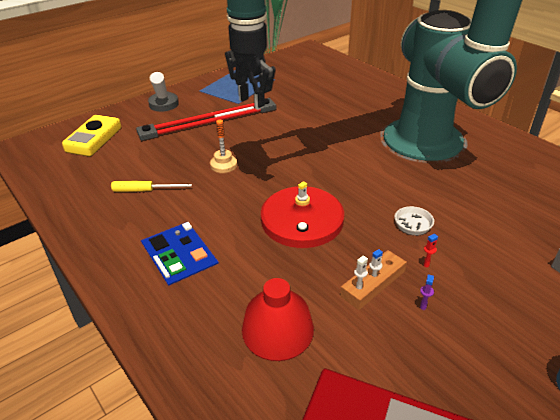

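```bash
python3 -c "
from station import manip
print(manip.get_state()['time_s'],manip.close_job())"
```

```text
the job is handed in; nothing more can be done
31.25 None
```

The yellow pin is fitted in the lamp bush and the job was handed in at 31.25 s; the hand-in reports no verdict.

- **Measuring the bush:** the gauge rod met a hard stop at about 47 mm, with at most 9 N of force. That makes it the 47 mm bush, so the yellow pin is the right one. The rod is standing in its stand again.
- **Fitting the pin:** the yellow pin went past the spring and stopped at the expected depth (TCP height 145.8 mm, against 145.5 mm predicted). I pressed it to about 20 N with no further travel, eased off and released it.
- **Last pictures:** they show the pin upright in the bush and the rod in its stand. The blue and white pins are still in the rack, and the board, shade, screwdriver and dish look unmoved.
- **Not directly confirmed:** the 3 mm flange gap is too small to measure in the images. I infer it from the stop height and from the top of the pin showing within about a pixel of where it should.
- **Disagreed with the description:** the force readings never clearly showed the 5 to 9 N spring step. They were noisy during travel, but the hard stops at the bottom were clear.

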